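# Set the sherd gauge: click the sliding stop into its notch and lock it

## Robot

A 6-joint arm with a two-finger parallel gripper is mounted at the origin on a cart in front of the work surface, level with it; the furniture and walls round the work are solid. World frame = base frame: x ahead of the robot, y to its left, z up, the work surface at z = 0. Lengths are in m, angles in rad, forces in N, time in s.
With the tool pointing down it reaches from about 0.3 to 0.875 m from the base axis. Payload 6.4 kg.
Tool frame: the origin (TCP) lies midway between the tips of the shut fingers; the grasp point (between the pads) lies 19 mm behind it; z points along the fingers, y is the line along which they close (so a half turn about z gives the same grasp; the last joint's range is limited). The gripper opens to 85 mm and grips with 20 to 120 N. Pads are 22 mm wide; open, the fingers measure 114 mm over their backs; the gripper's body (76 mm by 85 mm) begins 54 mm behind the grasp point. The pads swing forward as they close: fully open they stand 13 mm farther back than shut.
Start: joints at [-0.206, 0.181, 1.607, -0, 1.354, -0.206], TCP at [0.575, 0, 0.231] pointing down, gripper open.
Joint ranges: [-2.99, 2.99], [-0.89, 2.07], [0.3, 2.58], [-1.14, 4.28], [0, 2.63], [-3.12, 3.12]. Speed limits (rad/s): [2.57, 2.57, 3.01, 3.14, 3.14, 3.14].

## Interface

Orientations are given as a unit quaternion [w, x, y, z].
In Python, from bench import sensors, vision, ctrl gives the robot as it stands.
- The arm moves only by the tool carry_out, never from a script. Its argument "deltas" is text: rows parted by semicolons, each of 7 numbers parted by spaces: the shift along the tool's x, y, z in mm, then the turn, a rotation vector about the tool's x, y, z in rad, then the closure, from 0 (fully open) to 1 (shut). In form: tx ty tz ax ay az claw; .... A call has 1 to 12 rows; each row is the pose to reach, as a shift and turn from the pose commanded when the call began, along the tool's axes at that moment; what a row does not reach only later rows make up. A row lasts 1/8 s, in which the tool goes at most 62.5 mm and 10.7 degrees, less where a joint would pass 70% of its speed; a pose out of reach is approached as far as the arm can. A call with a gripper value outside its range is refused whole. The fingers move at their own pace and stop on an object; the grip force is fixed at half the most. Time passes only in rows, so rows that repeat a pose let the fingers close. It gives the time, the measured TCP pose, the force, the opening and the grip force at its end, in the units of the state.
- sensors.get_obs(): the state, without advancing time (a new reading comes with each control period).
- vision.camera(name): name is "scene" or "side" or "wrist"; returns the picture (420x560x3 uint8, blue, green, red); there is no depth.
- vision.camera_model(name): a dict with "K" (3x3 intrinsics, pixels), "k1" (the pictures are not rectified: a ray, as slopes to the right and down, at radius r is drawn at 1 + k1 r^2 times it, then the intrinsics apply), "extrinsics" (4x4, takes a point from world to camera coordinates); the wrist camera has in their place "hand_eye" (4x4, takes a point from camera to tool coordinates, whose origin is the TCP and whose axes are the flange's). Camera axes: x right, y down, z forward; pixel columns grow to the right and rows downward; lengths in m; the calibration is good to about 2 mm. A picture is of the moment at which its call begins: read the wrist's pose just before it. camera_model takes no time and is no camera call.
- ctrl.hand_in(): hands the job in; it is judged then, once.
The state is a dict: "time_s": time; "q": joint angles; "dq": joint speeds; "joint_efforts": joint torques, N m; "eef_pos": TCP position; "eef_rot": TCP orientation; "wrist_force": force on the tool from outside, world axes, zero at the start; "torque": the same for the moment, N m; "opening": opening from 0.0 (shut) to 1.0 (fully open); "grasp_force": force on a finger pad.
Only numpy, scipy, OpenCV 4.12 (cv2) and the standard library are available. Lean on these libraries where they do the work, as an engineer would, in place of code of your own. Each camera call takes 0.05 s, during which the arm holds its last target. There are 200 camera calls.

## Task

Set the sherd length gauge to its preset. With a fingertip, push the sliding stop along its rail towards the sherd until it clicks into the notch of the clamped index block, without riding over and out on the far side; then press the black locking button on top of the stop fully down. Only push and press: grip and lift nothing, and leave the sherd, the vials and the stone where they are.

Things in the scene. Friction and masses are not known exactly. Their poses are not given: they have to be found in the camera images.
- gauge: Fixed aluminium gauge plate 150 x 330 x 14 mm, position and yaw vary. Origin on the worktop under it; y along the rail. In its frame: plate x -65..85, y -165..165, top z 14 mm; rail (18 wide, top z 30) at x 34; dark anvil (top z 48) across the -y end, face at y -141; open bed with tick scale in front of the rail, x -65..10.
- stop (a joint): Travel of the sliding stop, m (0 to 0.20): its centre is at gauge y = 0.105 - value, so it grows towards the gauge's -y, to the sherd and anvil. It starts well short of the index block. Rail friction about 1 N.
- stop_rear: Push side (+y half) of the stop: half of the aluminium saddle over the rail (x 12..56, y 0..28, top z 44 mm) and a cross plate over the bed (x -60..14, z 16..48), rear face at y 6; a 14 mm gusset in the corner at x 0..14. Frame parallel to the gauge, origin at worktop height, the stop's centre, gauge x 0.
- stop_front: The measuring side (-y half) of the same stop: the other half of the saddle and the 5 mm steel facing of the cross plate (measuring face at y = -5 mm). Same frame as stop_rear. Fingers pressing on the rear and front halves at the same time count as gripping.
- push_face (a point): Point on the rear face of the stop's cross plate where a fingertip can push: gauge x = -25 mm, z = 34 mm. Its y axis is the gauge's (push towards -y). Free bed 20 mm below it; the plate's top is 14 mm above it.
- stop_ball (a point): Centre of the stop's sprung 10 mm detent ball as seated, under the brass housing at gauge x 67 mm; same y as the stop's centre. Going in over the first dowel pin (top 7 mm before the notch) the push rises to 5-7 N (from 13 mm before), then drops; from 4 mm before the notch the spring pulls the stop in and keeps it. Going on over the second pin (top 10 mm past) takes about 10 N.
- index_notch (a point): Where stop_ball lies once clicked in: the valley between two bright dowel pins on the dark index block (40 mm long along y, black thumbscrew behind), clamped somewhere along the gauge's back edge; hand forces do not move it. Axes parallel to the gauge.
- lock_pin (a joint): Depth of the locking button, m: 0 up, 0.009 fully down on the saddle. It moves down with about 4 N friction, has no spring and stays where it is pressed.
- lock_pin_top (a point): Top centre of the black domed locking button (28 mm wide head) on the middle of the stop's saddle; 62.5 mm above the worktop when up, 53.5 mm when down.
- sherd: Red pottery rim sherd 35 x 53 x 9 mm lying loose on the bed between the stop and the anvil, origin at the centre of its underside.
- vial_tall: Loose capped glass vial with a red cap, 29 mm wide, 72 mm high, standing behind the gauge; origin at the centre of its base.
- vial_short: Loose capped glass vial, 20 mm wide, 48 mm high, standing behind the gauge; origin at the centre of its base.
- stone: Loose brown iron concretion 38 x 41 x 23 mm beside the anvil end of the gauge; origin at the centre of its underside.

How it is judged:
By the outcome, as a careful person would: the job done as asked, in the order asked, and still so for the second after the job is handed in, with the robot touching nothing.
It also fails if it takes over 51 s, if anything falls off the work surface, if the arm or the gripper's body presses on something with over 40 N, if the wrist force passes 120 N, or if a joint passes its speed limit or range.

## Working session

There is one attempt and no reset: what is moved stays moved. The work goes in short steps, Python scripts to look and compute and a tool call to move; the robot and the scene stay as the last step left them, time stands still between calls to the robot, and variables do not carry over. Pictures are saved under pics/ and viewed, at most 10 in all, crops included, and the job is handed in when it is done.

Besides the shell and the picture viewer there is one more tool, called after "Emit:" as name(argument=value, ...) on one line, values as JSON. carry_out: Moves the arm, as the interface text tells. Its arguments: {"type":"object","properties":{"deltas":{"type":"string"}},"required":["deltas"]}

```bash
mkdir -p pics; python3 - <<'E'
from bench import sensors, vision, ctrl
import cv2,json
import numpy as np
np.set_printoptions(precision=4,suppress=True)
for n in("scene","side","wrist"):
    o=sensors.get_obs(); im=vision.camera(n); cv2.imwrite(f"pics/{n}0.png",im)
    m=vision.camera_model(n); print(n,{k:np.round(v,4).tolist() for k,v in m.items()})
print(o)
a=cv2.imread("pics/scene0.png");b=cv2.imread("pics/side0.png")
E
```

```text
scene {'K': [[516.0714, 0.0, 271.0035], [0.0, 516.0714, 215.1251], [0.0, 0.0, 1.0]], 'k1': -0.1512, 'extrinsics': [[0.5437, -0.8392, -0.006, -0.6003], [-0.5721, -0.3654, -0.7343, 0.2543], [0.6141, 0.4027, -0.6788, 0.689], [0.0, 0.0, 0.0, 1.0]]}
side {'K': [[458.8582, 0.0, 278.0112], [0.0, 458.8582, 203.5488], [0.0, 0.0, 1.0]], 'k1': -0.0449, 'extrinsics': [[-0.9982, -0.0595, 0.0003, 0.5463], [-0.0255, 0.423, -0.9058, 0.2105], [0.0538, -0.9042, -0.4238, 0.5391], [0.0, 0.0, 0.0, 1.0]]}
wrist {'K': [[336.1777, 0.0, 279.9047], [0.0, 336.1777, 207.4404], [0.0, 0.0, 1.0]], 'k1': -0.0741, 'hand_eye': [[0.0004, -0.9495, -0.3137, 0.0804], [1.0, 0.0004, 0.0001, -0.0001], [0.0, -0.3137, 0.9495, -0.1432], [0.0, 0.0, 0.0, 1.0]]}
{'time_s': 0.1, 'q': array([-0.2063,  0.1815,  1.6079, -0.    ,  1.3538, -0.2063]), 'dq': array([ 0.0015, -0.0002, -0.0022,  0.0015, -0.0004,  0.0007]), 'joint_efforts': array([ -0.0002, -44.5872, -35.2239,  -0.0004,   0.0042,   0.    ]), 'eef_pos': array([0.5745, 0.0001, 0.2305]), 'eef_rot': array([-0.0007,  0.7071,  0.7071, -0.0004]), 'wrist_force': array([-0.7759, -0.0358, -0.2652]), 'torque': array([-0.0209,  0.0049,  0.0016]), 'grasp_force': 0.0, 'opening': 1.0012770824839115}
```

View pics/scene0.png

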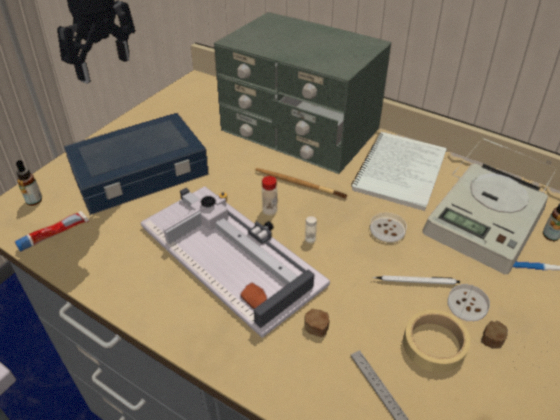

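View pics/wrist0.png

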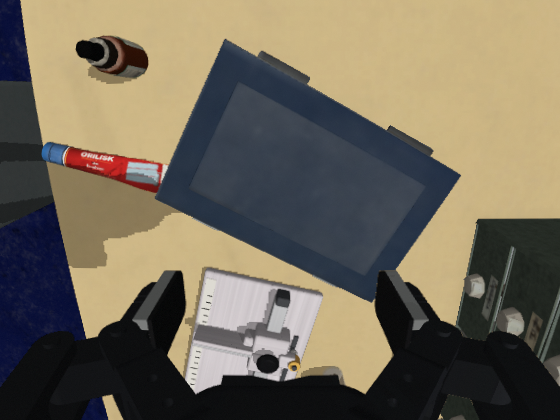

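View pics/side0.png

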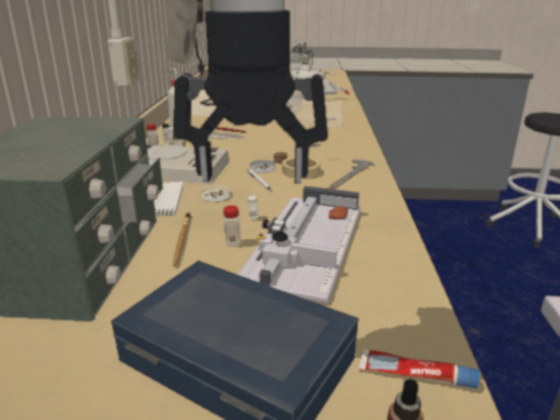

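```bash
python3 - <<'E'
import cv2
a=cv2.imread("pics/scene0.png")[175:335,130:340]
cv2.imwrite("pics/sc.png",cv2.resize(a,None,fx=3.5,fy=3.5,interpolation=cv2.INTER_CUBIC))
a=cv2.imread("pics/wrist0.png")[255:405,170:350]
cv2.imwrite("pics/wc.png",cv2.resize(a,None,fx=4,fy=4,interpolation=cv2.INTER_CUBIC))
E
```

```text
(no output)
```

View pics/sc.png

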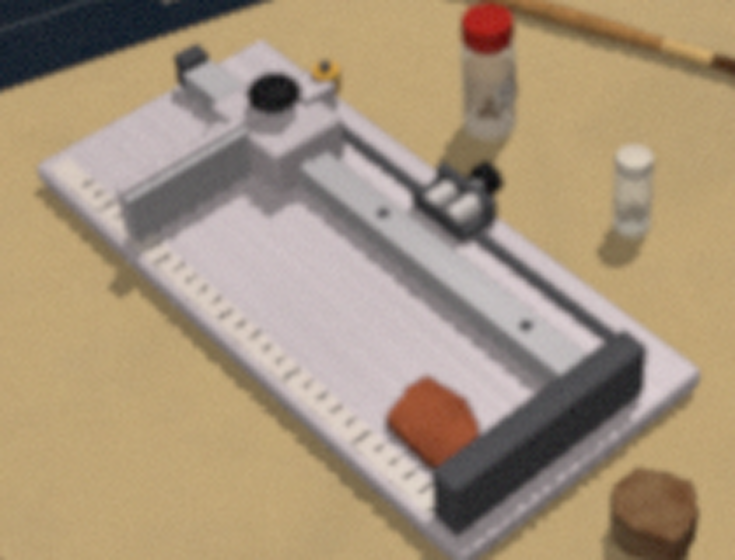

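View pics/wc.png

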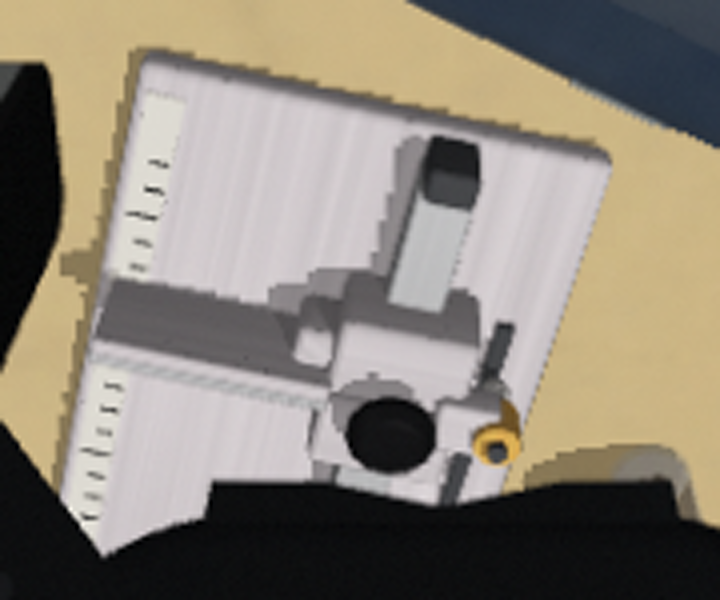

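```bash
cat > h.py <<'E'
import numpy as np
from scipy.spatial.transform import Rotation as R
from bench import sensors, vision, ctrl
np.set_printoptions(precision=4,suppress=True)
def proj(m,P,T=None):
    P=np.asarray(P,float)
    E=m["extrinsics"] if T is None else np.linalg.inv(T@np.asarray(m["hand_eye"]))
    c=P@np.asarray(E)[:3,:3].T+np.asarray(E)[:3,3]
    s=c[:,:2]/c[:,2:]; s=s*(1+m["k1"]*(s**2).sum(1,keepdims=True))
    K=np.asarray(m["K"]); return s*[K[0,0],K[1,1]]+[K[0,2],K[1,2]]
def pose(o):
    T=np.eye(4);q=o["eef_rot"];T[:3,:3]=R.from_quat([q[1],q[2],q[3],q[0]]).as_matrix();T[:3,3]=o["eef_pos"];return T
def g2w(g,P):
    return R.from_euler("z",g[2]).apply(np.asarray(P,float))+[g[0],g[1],0]
E
cat > fit.py <<'E'
from h import *
from scipy.optimize import least_squares
ms,mw=vision.camera_model("scene"),vision.camera_model("wrist"); T=pose(sensors.get_obs())
C=[(-.065,.165,.014),(.085,.165,.014),(.085,-.165,.014)]
sp=np.array([(42,172),(262,42),(697,378),(274,90),(452,199)])/3.5+[130,175]
wp=np.array([(147,55),(608,155),(390,425)])/4+[170,255]
def f(p):
    g=p[:3]; b=(.034,.105-p[3],.0625)
    return np.r_[(proj(ms,g2w(g,C+[b,(.067,p[4],p[5])]))-sp).ravel(),(proj(mw,g2w(g,C[:2]+[b]),T)-wp).ravel()]
r=least_squares(f,[.55,-.1,-.2,.02,-.03,.03]); print(r.x,r.fun)
g=r.x; c=.105-g[3]
print("button",g2w(g,[(.034,c,.0625)]),"push",g2w(g,[(-.025,c+.006,.034)]),"travel",c-g[4])
E
python3 fit.py
```

```text
[ 0.5037 -0.2931 -0.2591  0.0168 -0.0159  0.0297] [-2.7075 -3.2925  0.2386 -1.8901  0.1583 -1.3676 -2.7958 -4.0081 -0.
  0.     -2.3066  0.4659  1.1201  3.1136 -0.5908  3.0362]
button [[ 0.5592 -0.2166  0.0625]] push [[ 0.5037 -0.1957  0.034 ]] travel 0.1040846918128431
```

Emit:
carry_out(deltas="-40 -16 10 0 0 0.13 1; -80 -32 30 0 0 0.259 1; -120 -50 50 0 0 0.259 1; -145 -63 70 0 0 0.259 1; -145 -63 70 0 0 0.259 1; -145 -63 70 0 0 0.259 1")

```text
time_s: 0.9
eef_pos: [0.5125, -0.1447, 0.1617]
eef_rot: [0.0, 0.793, 0.61, 0.0]
wrist_force: [0.4, 0.0, -0.0]
opening: 0.002
grasp_force: 0.0
```

```bash
python3 - <<'E'
from h import *
import cv2,pickle
o=sensors.get_obs(); im=vision.camera("wrist"); cv2.imwrite("pics/w1.png",cv2.resize(im,(800,600),interpolation=cv2.INTER_CUBIC)); pickle.dump(pose(o),open("T1.pkl","wb")); print(o["eef_pos"],o["opening"],o["time_s"],o["wrist_force"])
E
```

```text
[ 0.5125 -0.1447  0.1617] 0.0023810080610393463 0.9 [ 0.3625  0.0365 -0.0188]
```

View pics/w1.png

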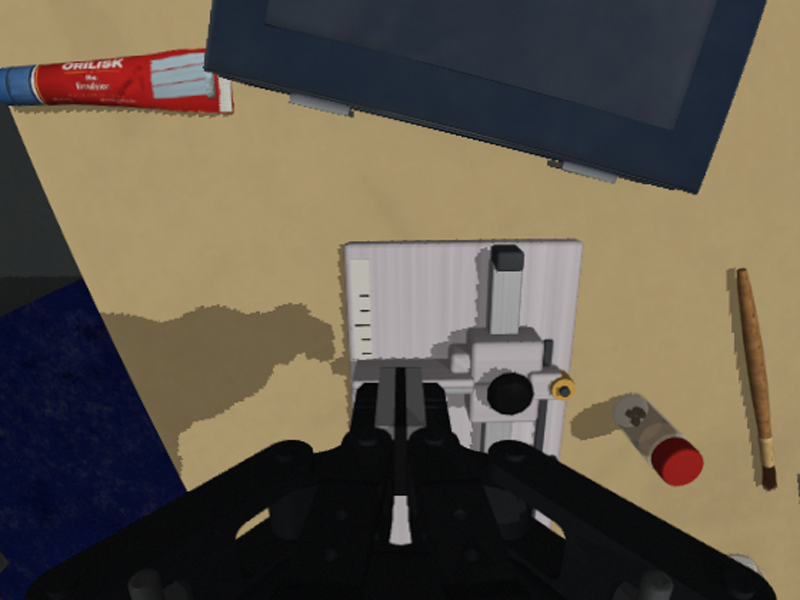

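```bash
cat > fit.py <<'E'
from h import *
import pickle
from scipy.optimize import least_squares
ms,mw=vision.camera_model("scene"),vision.camera_model("wrist"); T=pickle.load(open("T1.pkl","rb"))
C=[(-.065,.165,.014),(.085,.165,.014),(.085,-.165,.014)]
sp=np.array([(42,172),(262,42),(697,378),(274,90),(452,199)])/3.5+[130,175]
wp=np.array([(345,243),(582,241),(511,390)])*.7
def f(p):
    g=p[:3]; b=(.034,.105-p[3],.0625)
    return np.r_[(proj(ms,g2w(g,C+[b,(.067,p[4],p[5])])+np.r_[p[6:8],0])-sp).ravel(),(proj(mw,g2w(g,C[:2]+[b]),T)-wp).ravel(),p[6:8]*200]
r=least_squares(f,[.55,-.1,-.2,.02,-.03,.03,0,0]); print(r.x,r.fun)
g=r.x; c=.105-g[3]
print("button",g2w(g,[(.034,c,.0625)]),"push",g2w(g,[(-.025,c+.006,.034)]),"travel",c-g[4])
w=T[:3,3]-[g[0],g[1],0]; print("tcp in gauge",R.from_euler("z",-g[2]).apply(w), "c",c)
E
python3 fit.py
```

```text
[ 0.5048 -0.2927 -0.2537  0.0172 -0.0121  0.032  -0.0042 -0.0057] [-2.0615 -0.8939  0.8992 -0.0218  2.3646  0.7899 -1.6277 -1.7934 -0.
  0.     -1.8344 -0.6932  1.4073  0.2137  0.3591  1.0105 -0.837  -1.1474]
button [[ 0.5598 -0.2163  0.0625]] push [[ 0.5042 -0.1957  0.034 ]] travel 0.09991232306848738
tcp in gauge [-0.0298  0.1452  0.1617] c 0.0878104829959296
```

Emit:
carry_out(deltas="0 0 45 0 0 0 1; 0 0 90 0 0 0 1; 0 0 125 0 0 0 1; 0 0 136 0 0 0 1; -15 0 136 0 0 0 1; -27 0 136 0 0 0 1; -31 0 136 0 0 0 1; -34 0 136 0 0 0 1; -37 0 136 0 0 0 1; -40 0 136 0 0 0 1; -43 0 136 0 0 0 1; -46 0 136 0 0 0 1")

```text
time_s: 2.45
eef_pos: [0.5002, -0.1895, 0.0252]
eef_rot: [-0.0, 0.792, 0.61, 0.0]
wrist_force: [-0.5, 1.3, 0.0]
opening: -0.003
grasp_force: 0.8
```

Emit:
carry_out(deltas="-5 0 0 0 0 0 1; -10 0 0 0 0 0 1; -15 0 0 0 0 0 1; -20 0 0 0 0 0 1; -25 0 0 0 0 0 1; -30 0 0 0 0 0 1; -35 0 0 0 0 0 1; -40 0 0 0 0 0 1; -45 0 0 0 0 0 1; -50 0 0 0 0 0 1; -55 0 0 0 0 0 1; -60 0 0 0 0 0 1")

```text
time_s: 3.95
eef_pos: [0.4848, -0.2478, 0.0253]
eef_rot: [0.0, 0.793, 0.61, 0.0]
wrist_force: [1.1, 1.1, 0.1]
opening: 0.0
grasp_force: 0.6
```

```bash
python3 - <<'E'
from h import *
import cv2,pickle
im=vision.camera("scene"); cv2.imwrite("pics/s2.png",cv2.resize(im[175:335,130:340],None,fx=3.5,fy=3.5,interpolation=cv2.INTER_CUBIC))
E
```

```text
(no output)
```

View pics/s2.png

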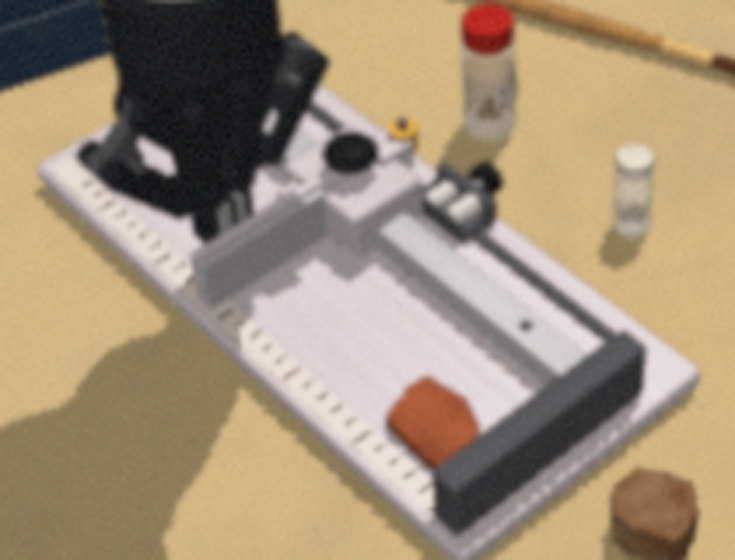

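```bash
cat >> fit.py <<'E'
import sys
q=np.array([float(sys.argv[1]),float(sys.argv[2])])/3.5+[130,175]
h=lambda y:(proj(ms,g2w(g,[(.034,y,.0625)])+np.r_[g[6:8],0])-q).ravel()
s=least_squares(h,[0.]);print("c now",s.x,s.fun,"to notch",s.x-g[4]); t=np.array(sensors.get_obs()["eef_pos"])-[g[0],g[1],0]; print(R.from_euler("z",-g[2]).apply(t))
E
python3 fit.py 350 152 | tail -2;python3 fit.py 274 90 | tail -2
```

```text
button [[ 0.5598 -0.2163  0.0625]] push [[ 0.5042 -0.1957  0.034 ]] travel 0.09991233699432371
tcp in gauge [-0.0298  0.1452  0.1617] c 0.08781047603325368
button [[ 0.5598 -0.2163  0.0625]] push [[ 0.5042 -0.1957  0.034 ]] travel 0.09991233699432371
tcp in gauge [-0.0298  0.1452  0.1617] c 0.08781047603325368Traceback (most recent call last):
  File "fit.py", line 18, in <module>
    s=least_squares(h,[0.]);print("c now",s.x,s.fun,"to notch",s.x-g[4]); t=np.array(sensors.get_obs()["eef_pos"])-[g[0],g[1],0]; print(R.from_euler("z",-g[2]).apply(t))
    return func(*args, **kwargs)
    vector_fun = VectorFunction(
        fun_wrapped,
    ...<6 lines>...
        workers=workers
    )
    self._update_fun()
    ~~~~~~~~~~~~~~~~^^
    self.f = self.fun_wrapped(xp_copy(self.x))
             ~~~~~~~~~~~~~~~~^^^^^^^^^^^^^^^^^
    return np.atleast_1d(self.fun(x))
                         ~~~~~~~~^^^
    return self.f(x, *self.args, **self.kwargs)
           ~~~~~~^^^^^^^^^^^^^^^^^^^^^^^^^^^^^^
  File "fit.py", line 17, in <lambda>
    h=lambda y:(proj(ms,g2w(g,[(.034,y,.0625)])+np.r_[g[6:8]
[... 446 characters left out ...]
fit.py", line 18, in <module>
    s=least_squares(h,[0.]);print("c now",s.x,s.fun,"to notch",s.x-g[4]); t=np.array(sensors.get_obs()["eef_pos"])-[g[0],g[1],0]; print(R.from_euler("z",-g[2]).apply(t))
  File "fit.py", line 17, in <lambda>
    h=lambda y:(proj(ms,g2w(g,[(.034,y,.0625)])+np.r_[g[6:8],0])-q).ravel()
                        ~~~^^^^^^^^^^^^^^^^^^^^
  File "h.py", line 14, in g2w
    return R.from_euler("z",g[2]).apply(np.asarray(P,float))+[g[0],g[1],0]
                                        ~~~~~~~~~~^^^^^^^^^
ValueError: setting an array element with a sequence. The requested array has an inhomogeneous shape after 2 dimensions. The detected shape was (1, 3) + inhomogeneous part.
```

```bash
sed -i 's/h=lambda y:(proj(ms,g2w(g,\[(.034,y,/h=lambda y:(proj(ms,g2w(g,[(.034,y[0],/' fit.py
python3 fit.py 350 152 2>&1| tail -2;python3 fit.py 274 90 2>&1| tail -2
```

```text
c now [0.0219] [ 0.4962 -0.627 ] to notch [0.034]
[-0.0307  0.0379  0.0253]
c now [0.0824] [ 0.2448 -0.3089] to notch [0.0945]
[-0.0307  0.0379  0.0253]
```

Emit:
carry_out(deltas="-4 0 0 0 0 0 1; -8 0 0 0 0 0 1; -12 0 0 0 0 0 1; -15 0 0 0 0 0 1; -17 0 0 0 0 0 1; -18 0 0 0 0 0 1; -18 0 0 0 0 0 1")

```text
time_s: 4.88
eef_pos: [0.4801, -0.265, 0.0253]
eef_rot: [-0.0, 0.793, 0.61, -0.0]
wrist_force: [-0.1, -0.2, 0.1]
opening: 0.001
grasp_force: 0.0
```

Emit:
carry_out(deltas="-1.5 0 0 0 0 0 1; -3 0 0 0 0 0 1")

```text
time_s: 5.12
eef_pos: [0.4796, -0.2666, 0.0253]
eef_rot: [-0.001, 0.793, 0.61, 0.001]
wrist_force: [2.9, 7.8, 1.8]
opening: 0.0
grasp_force: 3.9
```

Emit:
carry_out(deltas="-1 0 0 0 0 0 1; -2 0 0 0 0 0 1")

```text
time_s: 5.38
eef_pos: [0.4792, -0.2684, 0.0253]
eef_rot: [-0.001, 0.792, 0.61, 0.001]
wrist_force: [2.4, 6.0, 2.6]
opening: -0.002
grasp_force: 3.1
```

Emit:
carry_out(deltas="-1 0 0 0 0 0 1; -2 0 0 0 0 0 1")

```text
time_s: 5.62
eef_pos: [0.4786, -0.2708, 0.0253]
eef_rot: [-0.0, 0.792, 0.61, 0.0]
wrist_force: [1.7, 4.4, 1.3]
opening: 0.002
grasp_force: 2.0
```

Emit:
carry_out(deltas="-1 0 0 0 0 0 1; -1 0 0 0 0 0 1")

```text
time_s: 5.88
eef_pos: [0.4781, -0.273, 0.0253]
eef_rot: [0.0, 0.793, 0.61, -0.0]
wrist_force: [0.2, -0.4, 0.0]
opening: 0.001
grasp_force: 0.3
```

Emit:
carry_out(deltas="-1 0 0 0 0 0 1; -1 0 0 0 0 0 1")

```text
time_s: 6.12
eef_pos: [0.4778, -0.2741, 0.0253]
eef_rot: [0.0, 0.793, 0.61, -0.0]
wrist_force: [0.3, 0.1, 1.7]
opening: -0.002
grasp_force: 0.0
```

Emit:
carry_out(deltas="-1 0 0 0 0 0 1; -1 0 0 0 0 0 1")

```text
time_s: 6.38
eef_pos: [0.4776, -0.2748, 0.0253]
eef_rot: [0.0, 0.793, 0.61, -0.0]
wrist_force: [-0.0, -0.0, 0.7]
opening: 0.001
grasp_force: 0.0
```

Emit:
carry_out(deltas="-1 0 0 0 0 0 1; -1 0 0 0 0 0 1")

```text
time_s: 6.62
eef_pos: [0.4774, -0.2756, 0.0253]
eef_rot: [0.0, 0.793, 0.61, -0.0]
wrist_force: [-0.8, 0.1, -0.7]
opening: 0.0
grasp_force: 0.0
```

```bash
python3 - <<'E'
from h import *
import cv2
im=vision.camera("scene"); cv2.imwrite("pics/s3.png",cv2.resize(im[175:335,130:340],None,fx=3.5,fy=3.5,interpolation=cv2.INTER_CUBIC))
E
```

```text
(no output)
```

View pics/s3.png

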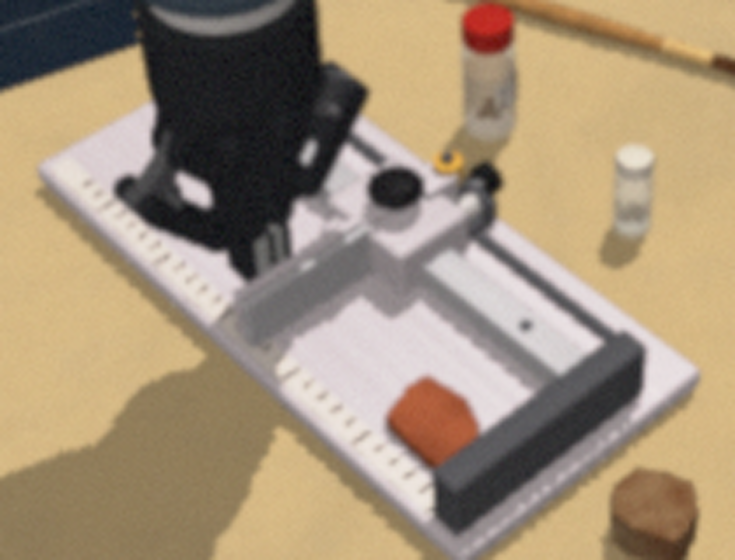

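```bash
python3 fit.py 395 187 2>&1| tail -2
```

```text
c now [-0.0111] [ 0.4141 -0.5239] to notch [0.001]
[-0.0309  0.0098  0.0253]
```

Emit:
carry_out(deltas="6 0 0 0 0 0 1; 10 0 0 0 0 0 1; 10 0 -40 0 0 0 1; 10 0 -75 0 0 0 1; 10 0 -75 0 0 0 1; 10 0 -75 0 0 0 1")

```text
time_s: 7.42
eef_pos: [0.4797, -0.2653, 0.0998]
eef_rot: [-0.0, 0.792, 0.61, -0.0]
wrist_force: [0.6, -0.9, -0.0]
opening: -0.002
grasp_force: 0.0
```

```bash
python3 - <<'E'
from h import *
import cv2,pickle
o=sensors.get_obs(); im=vision.camera("wrist"); cv2.imwrite("pics/w4.png",cv2.resize(im[180:380,200:460],(780,600),interpolation=cv2.INTER_CUBIC)); pickle.dump(pose(o),open("T4.pkl","wb")); print(o["eef_pos"])
E
```

```text
[ 0.4797 -0.2653  0.0998]
```

View pics/w4.png

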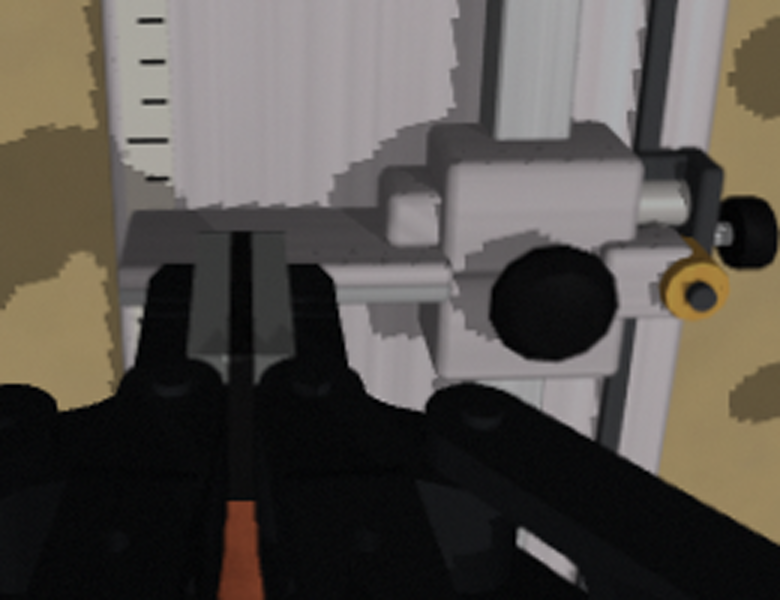

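```bash
python3 - <<'E'
from h import *
import pickle
from scipy.optimize import least_squares
T=pickle.load(open("T4.pkl","rb")); m=vision.camera_model("wrist")
for z in(.058,.0625):
    r=least_squares(lambda p:(proj(m,[(p[0],p[1],z)],T)-[384.7,280.7]).ravel(),[.53,-.3])
    print(r.x,(np.linalg.inv(T)@np.r_[r.x,z,1])[:3]*1000)
E
```

```text
[ 0.5362 -0.3107] [-29.4651  66.2616  41.788 ]
[ 0.5354 -0.3077] [-26.794   64.6498  37.2897]
```

Emit:
carry_out(deltas="-15 32 0 0 0 0 1; -29 65 0 0 0 0 1; -29 65 15 0 0 0 1; -29 65 28 0 0 0 1; -29 65 33 0 0 0 1; -29 65 35 0 0 0 1; -29 65 36.5 0 0 0 1; -29 65 38 0 0 0 1; -29 65 39.5 0 0 0 1; -29 65 41 0 0 0 1; -29 65 42 0 0 0 1; -29 65 43 0 0 0 1")

```text
time_s: 8.98
eef_pos: [0.5357, -0.3107, 0.0576]
eef_rot: [0.0, 0.793, 0.61, 0.0]
wrist_force: [0.6, 0.9, 3.8]
opening: -0.001
grasp_force: 1.9
```

Emit:
carry_out(deltas="0 0 1 0 0 0 1; 0 0 2 0 0 0 1")

```text
time_s: 9.22
eef_pos: [0.5356, -0.3107, 0.0554]
eef_rot: [0.0, 0.793, 0.61, 0.0]
wrist_force: [-0.3, 0.1, 4.0]
opening: -0.0
grasp_force: 1.9
```

Emit:
carry_out(deltas="0 0 1 0 0 0 1; 0 0 1 0 0 0 1")

```text
time_s: 9.48
eef_pos: [0.5355, -0.3106, 0.0543]
eef_rot: [0.0, 0.793, 0.61, 0.0]
wrist_force: [0.8, 0.3, 3.5]
opening: 0.0
grasp_force: 1.5
```

Emit:
carry_out(deltas="0 0 1 0 0 0 1; 0 0 1 0 0 0 1")

```text
time_s: 9.72
eef_pos: [0.5355, -0.3106, 0.0533]
eef_rot: [0.0, 0.792, 0.61, 0.0]
wrist_force: [1.4, -0.7, 3.5]
opening: 0.002
grasp_force: 1.5
```

Emit:
carry_out(deltas="0 0 0.7 0 0 0 1; 0 0 0.7 0 0 0 1")

```text
time_s: 9.98
eef_pos: [0.5356, -0.3106, 0.053]
eef_rot: [0.0, 0.792, 0.61, 0.0]
wrist_force: [0.1, -0.1, 5.7]
opening: 0.002
grasp_force: 2.9
```

Emit:
carry_out(deltas="0 0 1 0 0 0 1; 0 0 1 0 0 0 1")

```text
time_s: 10.22
eef_pos: [0.5359, -0.3108, 0.0528]
eef_rot: [0.0, 0.792, 0.61, 0.0]
wrist_force: [-0.6, 2.0, 9.9]
opening: 0.002
grasp_force: 5.3
```

Emit:
carry_out(deltas="0 0 0.5 0 0 0 1; 0 0 0.5 0 0 0 1")

```text
time_s: 10.48
eef_pos: [0.5359, -0.3108, 0.0527]
eef_rot: [0.001, 0.792, 0.61, 0.0]
wrist_force: [-1.0, 1.7, 12.6]
opening: 0.0
grasp_force: 6.6
```

Emit:
carry_out(deltas="0 0 -5 0 0 0 1; 0 0 -40 0 0 0 1; 0 0 -90 0 0 0 1; 30 0 -130 0 0 0 1; 80 0 -140 0 0 0 1; 130 0 -140 0 0 0 1; 130 0 -140 0 0 0 1; 130 0 -140 0 0 0 1")

```text
time_s: 11.48
eef_pos: [0.568, -0.1847, 0.1902]
eef_rot: [-0.001, 0.792, 0.61, -0.001]
wrist_force: [0.1, -0.6, 0.7]
opening: 0.002
grasp_force: 0.0
```

```bash
python3 - <<'E'
from h import *
import cv2
im=vision.camera("scene"); cv2.imwrite("pics/s5.png",cv2.resize(im[195:295,190:290],(600,600),interpolation=cv2.INTER_CUBIC))
E
```

```text
(no output)
```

View pics/s5.png

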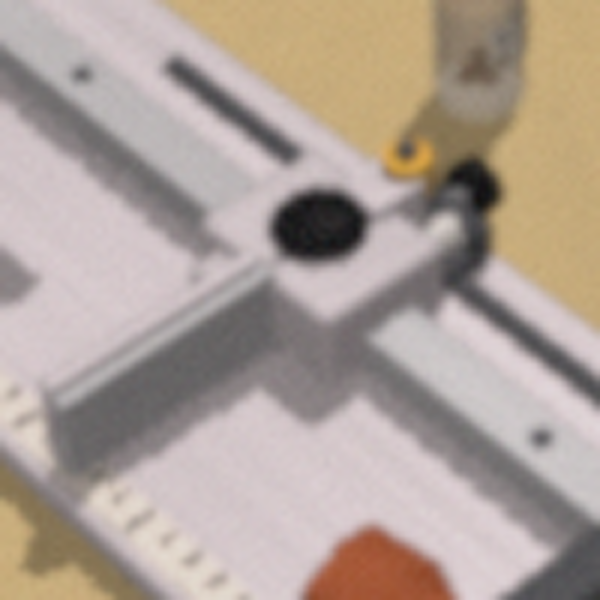

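The picture shows the button flush on the saddle at (320,225). The second dowel pin is still ahead of the stop at (445,235), and the brass housing hasn't moved since the click.

```bash
python3 -c "
from bench import ctrl
print(ctrl.hand_in())"
```

```text
the job is handed in; nothing more can be done
None
```

I pushed the stop until it clicked into the index notch, pressed the locking button fully down and handed the job in at about 11.5 s; no verdict came back.

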